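Match the loose locks to their sample trays

TASK

Three parts trays stand on the bench, each with a sample fixed at its far end that shows what belongs in it. Take the loose padlock and the loose lock cylinder from the bench and lay each one flat on the floor of the tray whose sample is of the same kind, in the empty part of the tray.

Things in the scene. Friction and masses are not known exactly. Their poses are not given: they have to be found in the camera images.
- padlock: Loose brass padlock lying flat on the bench between the trays and the robot, 71 x 46 x 20 mm (x, y, z), 0.2 to 0.3 kg. Origin: centre of its underside, z up. The solid body spans x -36 to 4 mm, y -23 to 23 mm, full height; the thin shackle stands out from it to x = 35 mm. Grip the body across y, at x = -16 mm. Its twin is the sample in one tray.
- lock_cylinder: Loose brass euro-profile lock cylinder lying on its flat edge on the bench between the trays and the robot, 17 x 60 x 24 mm (x, y, z), 0.15 to 0.3 kg. Origin: centre of its underside; length along y, z up. Grip it across x at its middle. Its twin is the sample in one tray.
- tray_padlock: Shallow open grey sheet-metal tray, fixed, 176 x 116 x 15 mm outside, walls and floor 3 mm; one of three alike whose places vary. Fixed in it: a padlock, twin of the loose one, lying across the tray 58 mm from its centre towards +x (top at z = 23 mm). Free floor: x -85 to 35, y -55 to 55 mm, top at z = 3 mm. Origin: centre of the underside; x towards the sample, away from the robot, z up.
- tray_cylinder: Shallow open grey sheet-metal tray, fixed, 176 x 116 x 15 mm outside, walls and floor 3 mm; one of three alike whose places vary. Fixed in it: a lock cylinder, twin of the loose one, lying across the tray 58 mm from its centre towards +x (top at z = 27 mm). Free floor: x -85 to 49, y -55 to 55 mm, top at z = 3 mm. Origin: centre of the underside; x towards the sample, away from the robot, z up.
Things that resemble listed ones, but are neither listed nor needed, are in the scene too. Several things look just like the lock_cylinder: the one meant starts nearest to the robot's base. Several things look just like the padlock: the one meant starts farthest from the robot's base.

How it is judged (in metres and radians):
At the end, for the whole second after the job is handed in: Padlock and cylinder each lie flat (10 degrees) on the floor of the tray with their own sample, released and at rest: in that tray's frame origin at x -80 to 50 mm, z under 10 mm, y within 40 mm (padlock) or 50 mm (cylinder) (x of padlock in the frame of tray_padlock between -0.08 and 0.05 m and y of padlock in the frame of tray_padlock between -0.04 and 0.04 m and z of padlock in the frame of tray_padlock below 0.01 m and angle between each of padlock, lock_cylinder's own z axis and vertical below 0.17 rad and linear speed of each of padlock, lock_cylinder below 0.02 m/s and contact force between each of padlock, lock_cylinder and the fingers below 0.1 N and x of lock_cylinder in the frame of tray_cylinder between -0.08 and 0.05 m and y of lock_cylinder in the frame of tray_cylinder between -0.05 and 0.05 m and z of lock_cylinder in the frame of tray_cylinder below 0.01 m); the robot touches nothing.
It also fails if it takes over 59 s, if anything falls off the work surface, if the arm or the gripper's body presses on something with over 40 N, if the wrist force passes 120 N, or if a joint passes its speed limit or range.

ROBOT

A 7-joint arm with a two-finger parallel gripper is mounted at the origin on a cart in front of the work surface, level with it; the furniture and walls round the work are solid. World frame = base frame: x ahead of the robot, y to its left, z up, the work surface at z = 0. Lengths are in m, angles in degrees, forces in N, time in s.
With the tool pointing down it reaches from about 0.425 to 0.875 m from the base axis. Payload 4.7 kg.
Tool frame: the origin (TCP) lies on the front face of the gripper's body, between the roots of the fingers; the fingertips stand 70 mm ahead of it and the grasp point (between the pads) lies 51 mm ahead of it; z points along the fingers, y is the direction in which the jaws open and shut (so a half turn about z gives the same grasp; the last joint's range is limited). The gripper opens to 87 mm and grips with 3 to 60 N. Pads are 19 mm wide; open, the fingers measure 117 mm over their backs; the gripper's body (75 mm by 190 mm) begins 51 mm behind the grasp point.
Start: joints at [77.011, 18.392, -4.016, 83.108, 1.295, 78.541, -3.26], TCP at [0.155, -0.631, 0.292] pointing down, gripper open.
Joint ranges: [-163.93, 163.93], [-17.29, 119.83], [-79.2, 71.16], [3.27, 140.29], [-89.18, 269.18], [5.43, 117.66], [-154.24, 154.24]. Speed limits (degrees/s): [147.25, 147.25, 180, 180, 180, 180, 180].

INTERFACE

Orientations are given as [roll, pitch, yaw] about the fixed x, y, z axes, in that order (R = Rz(yaw) Ry(pitch) Rx(roll)).
In Python, from cell import env gives the robot as it stands.
- The arm moves only by the tool drive_tool, never from a script. Its argument "commands" is a list of rows, each a list of 7 numbers: the shift along the tool's x, y, z in cm, then the turn, a rotation vector about the tool's x, y, z in degrees, then the opening, from 0 (shut) to 1 (fully open). In form: [[tx, ty, tz, rx, ry, rz, hand], ...]. A call has 1 to 20 rows; each row shifts and turns the commanded pose from where the row before left it, along the tool's axes as they then stand; what a row does not reach is not made up. A row lasts 1/12 s, in which the tool goes at most 41.7 mm and 7.16 degrees, less where a joint would pass 70% of its speed; a pose out of reach is approached as far as the arm can. A call is refused whole if a number of a shift passes 4.17 or a number of a turn 7.16, either way. A call with a gripper value outside its range is refused whole. The fingers move at their own pace and stop on an object; "force" is the grip in N (left out, the last holds). Time passes only in rows, so rows that do not move let the fingers close. It gives the time, the measured TCP pose, the force and the opening at its end, in the units of the state.
- env.get_obs(): the state, without advancing time (a new reading comes with each control period).
- env.read_camera(name): name is "scene" or "side" or "wrist"; returns a dict with "img" (420x560x3 uint8, blue, green, red), "mtx" (3x3 intrinsics, pixels), "pose" (4x4, takes a point from camera to world coordinates). Camera axes: x right, y down, z forward; pixel columns grow to the right and rows downward; lengths in m; the calibration is good to about 2 mm. The wrist camera is an equidistant fisheye: a pixel r from the principal point sees the ray r / f radians off the axis. A picture is of the moment at which its call begins. There is no depth.
- env.sign_off(): hands the job in, once; it reports no verdict.
The state is a dict: "time_s": time; "qpos": joint angles; "joint_velocities": joint speeds; "effort": joint torques, N m; "tool_pos": TCP position; "tool_rot": TCP orientation; "force": force on the tool from outside, world axes, zero at the start; "wrist_torque": the same for the moment, N m; "grip_width": finger opening in m.
Only numpy, scipy, OpenCV 4.12 (cv2) and the standard library are available. Lean on these libraries where they do the work, as an engineer would, in place of code of your own. Each camera call takes 0.05 s, during which the arm holds its last target.

## Working session

There is one attempt and no reset: what is moved stays moved. The work goes in short steps, Python scripts to look and compute and a tool call to move; the robot and the scene stay as the last step left them, time stands still between calls to the robot, and variables do not carry over. Pictures are saved under pics/ and viewed, and the job is handed in when it is done.

Besides the shell and the picture viewer there is one more tool, called after "Request:" in YAML: its name, and indented under it one key for each argument. drive_tool: Moves the arm, as the interface text tells. Its arguments: {"type":"object","properties":{"commands":{"type":"array"},"force":{"type":"number"}},"required":["commands"]}

```bash
ls; mkdir -p pics
python3 - <<'E'
from cell import env
import cv2,numpy as np
o=env.get_obs();print({k:np.round(v,4).tolist() for k,v in o.items()})
for n in ["scene","side","wrist"]:
    c=env.read_camera(n);cv2.imwrite(f"pics/{n}0.png",c["img"]);print(n,c["mtx"].round(2).tolist(),c["pose"].round(4).tolist())
E
```

```text
pics
{'time_s': 0.0, 'qpos': [77.0112, 18.4371, -4.0135, 83.1742, 1.2938, 78.5402, -3.261], 'joint_velocities': [-0.1158, 0.0096, -0.0925, 0.0279, 0.0144, -0.1197, 0.0475], 'effort': [-0.0001, -49.1285, -0.4038, -31.253, -0.0642, 0.0437, 0.0002], 'tool_pos': [0.1549, -0.6309, 0.2912], 'tool_rot': [-179.8937, 0.0053, 13.7954], 'force': [0.4603, -0.2496, 0.6685], 'wrist_torque': [-0.0302, 0.0063, 0.0019], 'grip_width': 0.0872}
scene [[453.18, 0.0, 285.77], [0.0, 453.18, 211.12], [0.0, 0.0, 1.0]] [[0.8494, -0.3813, 0.3648, 0.1845], [-0.5277, -0.6216, 0.5789, -0.2973], [0.006, -0.6843, -0.7292, 0.6602], [0.0, 0.0, 0.0, 1.0]]
side [[408.46, 0.0, 283.32], [0.0, 408.46, 213.49], [0.0, 0.0, 1.0]] [[-0.8943, -0.1623, 0.417, 0.1606], [-0.4474, 0.3318, -0.8305, 0.9162], [-0.0035, -0.9293, -0.3693, 0.3712], [0.0, 0.0, 0.0, 1.0]]
wrist [[325.19, 0.0, 276.66], [0.0, 325.19, 209.39], [0.0, 0.0, 1.0]] [[0.2389, -0.9401, -0.2431, 0.2205], [-0.9711, -0.2318, -0.0579, -0.6135], [-0.0019, 0.2499, -0.9683, 0.3828], [0.0, 0.0, 0.0, 1.0]]
```

View pics/scene0.png

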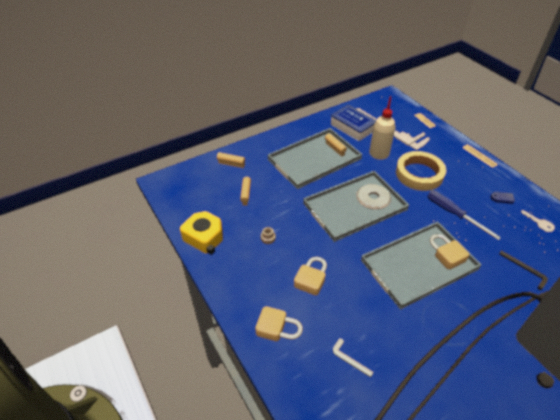

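View pics/side0.png

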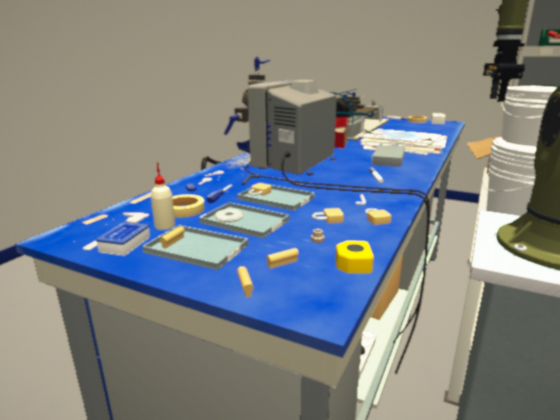

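View pics/wrist0.png

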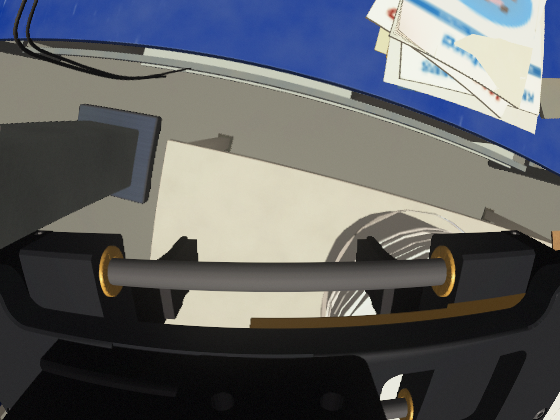

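The scene view shows loose padlocks at about (311,277) and (272,322), and loose cylinders at (231,158) and (246,189). The trays are at (315,157) for the cylinder, (356,205) for a washer (a decoy) and (420,263) for the padlock. Next I'll measure them.

```bash
cat > h.py <<'E'
import cv2,numpy as np
def ray(c,uv,z):
    K,P=c["mtx"],c["pose"]; uv=np.atleast_2d(np.asarray(uv,float))
    d=np.c_[(uv-[K[0,2],K[1,2]])/K[0,0],np.ones(len(uv))]@P[:3,:3].T
    o=P[:3,3]; return o+d*((z-o[2])/d[:,2])[:,None]
def rayf(c,uv,z):
    K,P=c["mtx"],c["pose"]; uv=np.atleast_2d(np.asarray(uv,float))
    v=(uv-[K[0,2],K[1,2]]); r=np.hypot(*v.T); t=r/K[0,0]
    d=np.c_[v/np.maximum(r,1e-9)[:,None]*np.sin(t)[:,None],np.cos(t)]@P[:3,:3].T
    o=P[:3,3]; return o+d*((z-o[2])/d[:,2])[:,None]
E
python3 - <<'E'
from cell import env
from h import *
for n in ["scene","side"]:
    c=env.read_camera(n);im=c["img"];h=cv2.cvtColor(im,cv2.COLOR_BGR2HSV)
    m=cv2.inRange(h,(10,90,90),(28,255,255))
    N,l,s,ce=cv2.connectedComponentsWithStats(m)
    for i in range(1,N):
        if s[i,4]>60:
            cn=cv2.findContours((l==i).astype(np.uint8),0,2)[0][0].reshape(-1,2)
            pw=ray(c,cn,0.02)[:,:2]
            r=cv2.minAreaRect((pw*1000).astype(np.float32))
            print(n,s[i].tolist(),ce[i].round(1),ray(c,ce[i],0.012)[0].round(4),"rect mm",np.round(r[0],1),np.round(r[1],1),round(r[2],1))
    # trays: greyish-green
    m=cv2.inRange(h,(60,10,70),(110,110,200))
    m=cv2.morphologyEx(m,cv2.MORPH_CLOSE,np.ones((5,5)))
    N,l,s,ce=cv2.connectedComponentsWithStats(m)
    for i in range(1,N):
        if 2000<s[i,4]<12000:
            cn=cv2.findContours((l==i).astype(np.uint8),0,2)[0][0].reshape(-1,2)
            r=cv2.minAreaRect((ray(c,cn,0.008)[:,:2]*1000).astype(np.float32))
            print(n,"tray",s[i].tolist(),np.round(r[0],1),np.round(r[1],1),round(r[2],1))
E
python3 -c "
import cv2
i=cv2.imread('pics/scene0.png');cv2.imwrite('pics/crop1.png',cv2.resize(i[130:350,170:490],None,fx=2.5,fy=2.5,interpolation=2))"
```

```text
scene [417, 114, 16, 12, 63] [424.7 119.8] [0.9564 0.2992 0.012 ] rect mm [946.9 292.3] [49.5 12.3] 83.8
scene [372, 125, 21, 32, 362] [381.  141.8] [0.8104 0.2885 0.012 ] rect mm [808.5 284.4] [118.   41.9] 47.0
scene [325, 134, 21, 21, 225] [335.1 143.9] [0.7157 0.337  0.012 ] rect mm [709.3 330.1] [28.2 76.5] 2.1
scene [465, 146, 31, 20, 124] [479.9 155.6] [0.9665 0.1352 0.012 ] rect mm [957.1 131.5] [12.5 76.4] 1.7
scene [218, 153, 26, 14, 233] [230.5 159.6] [0.4873 0.4123 0.012 ] rect mm [483.2 404.1] [28.1 65.1] 41.7
scene [397, 152, 48, 38, 939] [420.1 171.2] [0.8162 0.1664 0.012 ] rect mm [811.4 164.1] [119.1  96.5] 31.7
scene [241, 178, 9, 26, 169] [245.2 189.9] [0.4694 0.3115 0.012 ] rect mm [465.4 303.5] [72.6 14.2] 57.0
scene [180, 212, 42, 41, 1110] [202.  231.2] [0.3471 0.2557 0.012 ] rect mm [348.4 250.7] [79.4 86.2] 23.9
scene [436, 240, 33, 29, 597] [451.6 254.3] [ 0.7076 -0.0301  0.012 ] rect mm [701.3 -31.7] [46.5 56.5] 86.3
scene [295, 266, 30, 28, 596] [309.2 279.4] [0.4582 0.0595 0.012 ] rect mm [455.   55.7] [47.4 45.5] 33.3
scene [256, 307, 30, 33, 707] [270.5
[... 1174 characters left out ...]
 216.7] [0.3582 0.0294 0.012 ] rect mm [353.2  49.2] [47.4 78.5] 15.7
side [160, 227, 25, 21, 277] [171.9 236.6] [0.717  0.3276 0.012 ] rect mm [705.2 339.1] [40.1 94.3] 4.5
side [336, 242, 37, 31, 620] [353.5 262.5] [0.3425 0.2689 0.012 ] rect mm [345.3 257.8] [ 66.5 123.4] 19.7
side [346, 243, 19, 10, 67] [354.7 247.3] [0.3594 0.2079 0.012 ] rect mm [354.5 223.9] [35.4 35.7] 46.0
side [268, 249, 30, 19, 339] [282.1 257.8] [0.4679 0.3101 0.012 ] rect mm [460.3 321.9] [74.6 40.2] 56.9
side [371, 255, 32, 64, 647] [388.5 291.1] [0.263  0.3363 0.012 ] rect mm [259.3 321.3] [ 19.9 210.9] 0.4
side [238, 268, 14, 28, 224] [245.1 280.8] [0.4868 0.4112 0.012 ] rect mm [479.6 421.5] [14.3 88.4] 41.7
```

View pics/crop1.png

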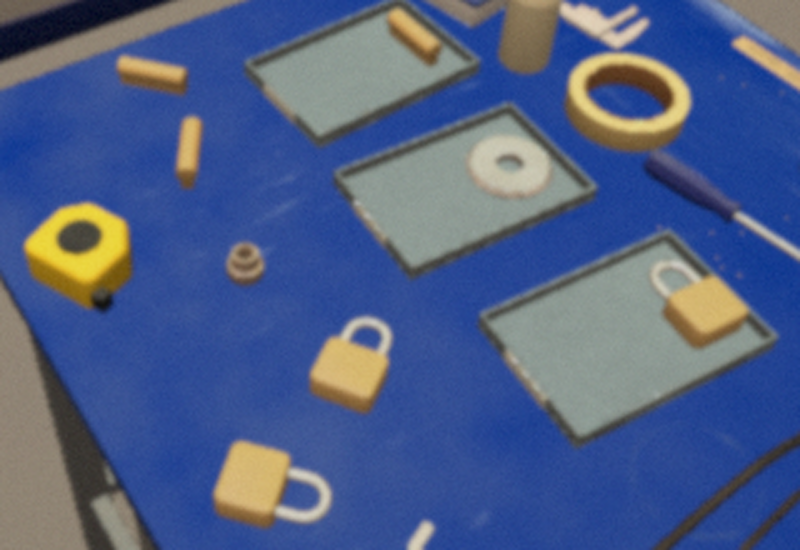

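Run:
```python
from cell import env
from h import *
c=env.read_camera("scene")
b=ray(c,[309.2,279.4],0.012)[0]; s=ray(c,[317,259],0.01)[0]
d=s-b;print("shackle",s.round(3),np.degrees(np.arctan2(d[1],d[0])),np.hypot(d[0],d[1]))
r=ray(c,[[241,202],[250,180],[246,178],[247,202]],0.02);print("cyl",r.round(3))
print("monitor scene",ray(c,[[518,335],[545,385]],0).round(3))
c=env.read_camera("side")
print("monitor side base",ray(c,[[283,172],[335,148],[250,160]],0.0).round(3))
print("shk side",ray(c,[[317,215]],0.01).round(3))
```

```text
shackle [0.495 0.09  0.01 ] 39.08932019104891 0.04797642295897495
cyl [[0.443 0.278 0.02 ]
 [0.488 0.325 0.02 ]
 [0.484 0.334 0.02 ]
 [0.453 0.272 0.02 ]]
monitor scene [[ 0.688 -0.197  0.   ]
 [ 0.655 -0.272  0.   ]]
monitor side base [[ 0.747 -0.25   0.   ]
 [ 0.715 -0.665  0.   ]
 [ 0.928 -0.341  0.   ]]
shk side [[0.492 0.078 0.01 ]]
```

```bash
python3 -c "
import cv2
i=cv2.imread('pics/side0.png');cv2.imwrite('pics/crop2.png',cv2.resize(i[60:300,130:430],None,fx=2.5,fy=2.5,interpolation=2))"
```

```text
(no output)
```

View pics/crop2.png

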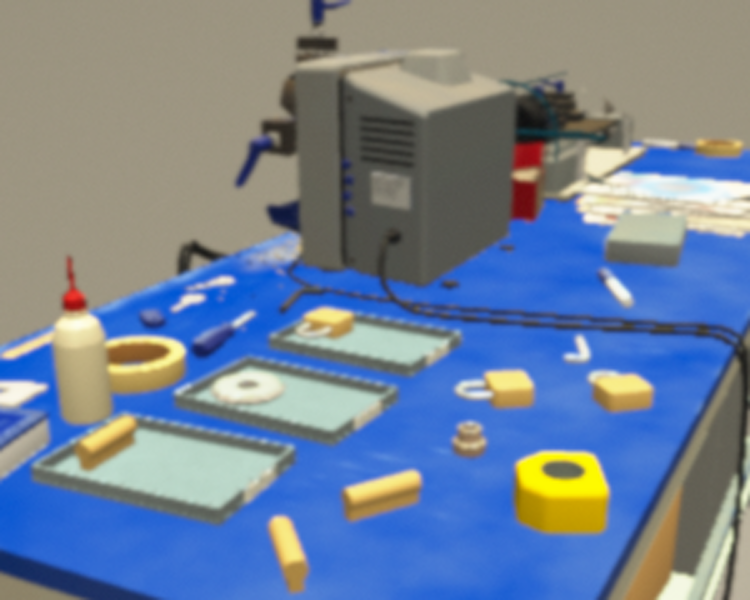

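Request:
drive_tool:
  commands:
    - [2.7,-2.4,0,0,0,0,1]
    - [2.7,-2.4,0,0,0,0,1]
    - [2.7,-2.4,0,0,0,0,1]
    - [2.7,-2.4,0,0,0,0,1]
    - [2.7,-2.4,0,0,0,0,1]
    - [2.7,-2.4,0,0,0,0,1]
    - [2.7,-2.4,0,0,0,0,1]
    - [2.7,-2.4,0,0,0,0,1]
    - [2.7,-2.4,0,0,0,0,1]
    - [2.7,-2.4,0,0,0,0,1]

```text
time_s: 1.18
tool_pos: [0.3607, -0.3322, 0.2925]
tool_rot: [179.9, -0.0, 13.8]
force: [0.7, -0.3, -0.1]
grip_width: 0.0872
```

Request:
drive_tool:
  commands:
    - [1.7,-3.4,0.5,0,0,0,1]
    - [1.7,-3.4,0.5,0,0,0,1]
    - [1.7,-3.4,0.5,0,0,0,1]
    - [1.7,-3.4,0.5,0,0,0,1]
    - [1.7,-3.4,0.5,0,0,0,1]
    - [1.7,-3.4,0.5,0,0,0,1]
    - [1.7,-3.4,0.5,0,0,0,1]
    - [1.7,-3.4,0.5,0,0,0,1]
    - [1.7,-3.4,0.5,0,0,0,1]
    - [1.7,-3.4,0.5,0,0,0,1]
    - [0,0,0,0,0,-6,1]
    - [0,0,0,0,0,-6,1]
    - [0,0,0,0,0,-6,1]
    - [0,0,0,0,0,-5,1]
    - [0,0,0,0,0,0,1]

```text
time_s: 2.43
tool_pos: [0.4439, 0.0371, 0.2423]
tool_rot: [180.0, 0.0, 36.9]
force: [0.2, 0.2, 0.7]
grip_width: 0.0868
```

Run:
```python
from cell import env
import cv2,numpy as np
o=env.get_obs();print(o["time_s"],np.round(o["qpos"],1),o["tool_pos"],o["tool_rot"])
c=env.read_camera("wrist");cv2.imwrite("pics/w1.png",c["img"]);np.savez("w1.npz",**c)
```

```text
2.4333 [ 38.7  -4.4 -44.4 113.2  -3.3  70.  -57.5] [0.44392695 0.03709917 0.24230532] [1.79982145e+02 4.09101891e-03 3.69433653e+01]
```

View pics/w1.png

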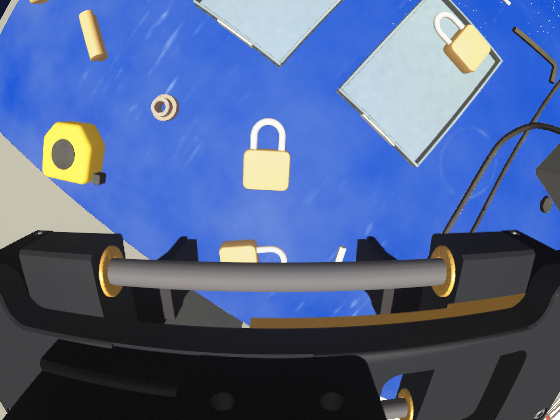

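The wrist view shows the target padlock upright at (267,155) and its body at (267,170). The padlock tray is at the upper right, and the nearer decoy padlock is partly hidden at (240,250).

Run:
```python
from h import *
c=np.load("w1.npz");im=c["img"];h=cv2.cvtColor(im,cv2.COLOR_BGR2HSV)
print(h[170,267],h[123,267],h[35,92])
m=cv2.inRange(h,(8,50,90),(30,255,255))
N,l,s,ce=cv2.connectedComponentsWithStats(m)
for i in range(1,N):
    if s[i,4]>150:
        cn=cv2.findContours((l==i).astype(np.uint8),0,2)[0][0].reshape(-1,2)
        r=cv2.minAreaRect((rayf(c,cn,0.018)[:,:2]*1000).astype(np.float32))
        print(s[i].tolist(),ce[i].round(1),rayf(c,ce[i],0.018)[0].round(4),np.round(r[0],1),np.round(r[1],1),round(r[2],1))
print(rayf(c,[[267,121]],0.012))
```

```text
[ 26  69 249] [ 35   6 250] [ 24  98 249]
[79, 10, 29, 51, 844] [92.3 35.8] [0.4677 0.3064 0.018 ] [468.5 307.9] [70.8 21. ] 57.2
[443, 24, 48, 49, 1427] [466.9  48.8] [ 0.7008 -0.0265  0.018 ] [701.9 -26.8] [43.6 56.7] 85.1
[515, 27, 42, 38, 206] [534.9  45.5] [ 0.7898 -0.0982  0.018 ] [ 791.1 -101.7] [ 7.1 80.3] 14.8
[154, 95, 25, 25, 209] [169.  106.2] [0.453  0.1793 0.018 ] [450.5 180.8] [25.4 23.5] 23.3
[42, 121, 63, 63, 2707] [ 74.5 151.5] [0.3507 0.2499 0.018 ] [347.9 253.8] [68.4 89.2] 25.3
[243, 149, 47, 42, 1815] [266.1 169.2] [0.4588 0.063  0.018 ] [458.8  63. ] [40.  45.1] 33.8
[219, 240, 40, 23, 802] [238.8 251.5] [0.3723 0.0346 0.018 ] [372.3  35.4] [24.9 41.1] 37.6
[99, 246, 24, 51, 652] [108.3 270.8] [0.253  0.1444 0.018 ] [253.1 141.9] [71.2 31. ] 24.2
[431, 246, 25, 51, 669] [445.1 271. ] [ 0.4924 -0.1742  0.018 ] [ 490.5 -173.1] [71.1 32.3] 49.8
[249, 293, 276, 35, 2893] [392.2 314.9] [ 0.4116 -0.1586  0.018 ] [ 423.1 -176.1] [ 21.3 382.8] 37.0
[398, 389, 16, 31, 258] [407.  403.9] [ 0.3092 -0.3081  0.018 ] [ 305.7 -309.2] [86.4 23.4] 51.7
[[0.49712182 0.09063729 0.012     ]]
```

Request:
drive_tool:
  commands:
    - [0,0,0,0,0,3,1]
    - [1.3,-0.6,1.5,0,0,0,1]
    - [1.3,-0.6,1.5,0,0,0,1]
    - [0,0,2.5,0,0,0,1]
    - [0,0,2.5,0,0,0,1]
    - [0,0,2,0,0,0,1]
    - [0,0,2,0,0,0,1]
    - [0,0,0,0,0,0,1]

```text
time_s: 3.15
tool_pos: [0.4563, 0.0609, 0.119]
tool_rot: [-179.8, 0.3, 33.7]
force: [-1.1, -0.4, -0.2]
grip_width: 0.0871
```

Run:
```python
from cell import env
import cv2,numpy as np
o=env.get_obs();print(o["time_s"],np.round(o["qpos"],1),o["tool_pos"],o["tool_rot"])
c=env.read_camera("wrist");cv2.imwrite("pics/w2.png",c["img"])
```

```text
3.15 [ 34.4   9.3 -47.5 118.7   8.1  55.7 -73.7] [0.45628457 0.06090595 0.11895142] [-179.75664668    0.30040697   33.65847976]
```

View pics/w2.png

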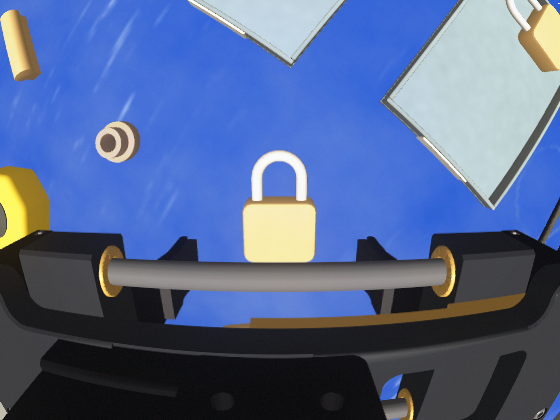

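The padlock sits centred between the fingers, square to them, with its body at (279,230). I'll go down and grip it.

Request:
drive_tool:
  commands:
    - [0.3,0,1.5,0,0,0,1]
    - [0,0,1.5,0,0,0,1]
    - [0,0,1.4,0,0,0,1]
    - [0,0,0,0,0,0,1]
    - [0,0,0,0,0,0,0]
    - [0,0,0,0,0,0,0]
    - [0,0,0,0,0,0,0]
    - [0,0,0,0,0,0,0]
    - [0,0,0,0,0,0,0]
    - [0,0,0,0,0,0,0]
    - [0,0,0,0,0,0,0]
    - [0,0,0,0,0,0,0]
  force: 30

```text
time_s: 4.2
tool_pos: [0.4615, 0.063, 0.0784]
tool_rot: [180.0, -0.0, 33.8]
force: [0.3, 0.2, 1.8]
grip_width: 0.0458
```

Request:
drive_tool:
  commands:
    - [0,0,-1.5,0,0,0,0]
    - [0,0,-2,0,0,0,0]
    - [0,0,-2.5,0,0,0,0]
    - [0,0,-2,0,0,0,0]
    - [1.3,2.4,0,0,0,0,0]
    - [1.3,2.4,0,0,0,0,0]
    - [1.3,2.4,0,0,0,0,0]
    - [1.3,2.4,0,0,0,0,0]
    - [1.3,2.4,0,0,0,0,0]
    - [1.3,2.4,0,0,0,0,0]
    - [0,0,0,0,0,6,0]
    - [0,0,0,0,0,6,0]
    - [0,0,0,0,0,6,0]
    - [0,0,0,0,0,6,0]
    - [0,0,0,0,0,0,0]
    - [0,0,0,0,0,0,0]

```text
time_s: 5.53
tool_pos: [0.6059, -0.0132, 0.1576]
tool_rot: [-180.0, 0.1, 10.0]
force: [-0.2, -0.5, -2.2]
grip_width: 0.0459
```

Run:
```python
from cell import env
import cv2,numpy as np
o=env.get_obs();print(o["time_s"],np.round(o["qpos"],1),o["tool_pos"],o["tool_rot"],o["grip_width"])
a=env.read_camera("scene")["img"];
c=env.read_camera("wrist");np.savez("w3.npz",**c);cv2.imwrite("pics/w3.png",np.hstack([cv2.resize(a,(400,300)),cv2.resize(c["img"],(400,300))]))
```

```text
5.5333 [ 29.5  23.3 -37.8  97.5  15.5  64.7 -92.7] [ 0.60593898 -0.01318871  0.15764662] [-1.79994498e+02  6.51106067e-02  9.97224259e+00] 0.045865168265312235
```

View pics/w3.png

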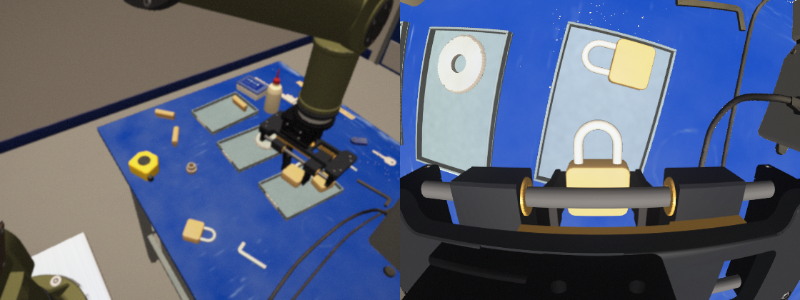

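The padlock hangs over the empty part of the padlock tray, the right-hand tray in the wrist view, with its sample above at (632,62). I'll lower it, open partly and lift.

Request:
drive_tool:
  commands:
    - [0,-0.3,2,0,0,0,0]
    - [0,0,2,0,0,0,0]
    - [0,0,1.5,0,0,0,0]
    - [0,0,1.2,0,0,0,0]
    - [0,0,0.5,0,0,0,0]
    - [0,0,0,0,0,0,0]
    - [0,0,0,0,0,0,0]

```text
time_s: 6.22
tool_pos: [0.6061, -0.0102, 0.0866]
tool_rot: [-180.0, -0.0, 9.8]
force: [-0.1, 0.4, -1.5]
grip_width: 0.0455
```

Request:
drive_tool:
  commands:
    - [0,0,0.3,0,0,0,0]
    - [0,0,0.2,0,0,0,0]
    - [0,0,0,0,0,0,0]

```text
time_s: 6.47
tool_pos: [0.606, -0.0104, 0.0815]
tool_rot: [180.0, -0.0, 9.8]
force: [-1.0, -0.1, -2.3]
grip_width: 0.046
```

Request:
drive_tool:
  commands:
    - [0,0,0.1,0,0,0,0]
    - [0,0,0.1,0,0,0,0]
    - [0,0,0,0,0,0,0]

```text
time_s: 6.72
tool_pos: [0.606, -0.0103, 0.0814]
tool_rot: [179.9, 0.0, 9.8]
force: [-4.9, -0.7, 10.5]
grip_width: 0.046
```

Contact with the tray floor is confirmed at +10 N, so I'll release.

Request:
drive_tool:
  commands:
    - [0,0,0,0,0,0,0.64]
    - [0,0,0,0,0,0,0.64]
    - [0,0,0,0,0,0,0.64]
    - [0,0,0,0,0,0,0.64]
    - [0,0,-1,0,0,0,0.64]
    - [0,0,-1.5,0,0,0,0.64]
    - [0,0,-2,0,0,0,0.64]
    - [0,0,-2.5,0,0,0,0.64]
    - [0,0,-2.5,0,0,0,1]
    - [0,0,-2.5,0,0,0,1]
    - [0,0,0,0,0,0,1]

```text
time_s: 7.63
tool_pos: [0.6087, -0.0097, 0.2056]
tool_rot: [179.9, -0.5, 9.8]
force: [0.8, 0.1, 0.9]
grip_width: 0.0682
```

Run:
```python
from cell import env
import cv2,numpy as np
o=env.get_obs();print(o["time_s"],np.round(o["qpos"],1),o["tool_pos"],o["tool_rot"],o["grip_width"])
a=env.read_camera("scene")["img"];
c=env.read_camera("wrist");np.savez("w4.npz",**c);cv2.imwrite("pics/w4.png",c["img"])
```

```text
7.6333 [ 30.2  20.6 -38.8  94.9  13.8  68.9 -91.9] [ 0.60870709 -0.0096764   0.20555195] [179.86702182  -0.5326437    9.81329504] 0.06822448607421176
```

View pics/w4.png

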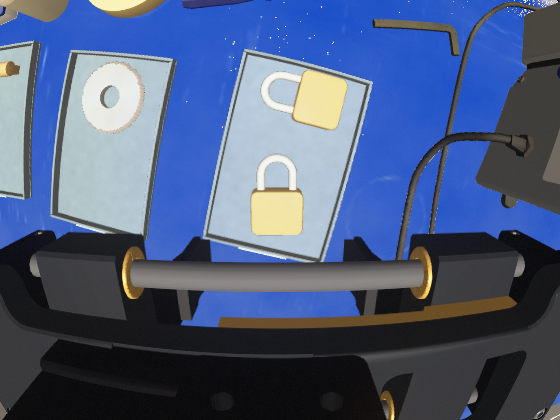

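The padlock lies flat in its tray, body at (277,212), well inside the walls and with its sample beyond it at (320,98). On to the cylinder.

Request:
drive_tool:
  commands:
    - [-0.9,-3.5,0,0,0,0,1]
    - [-0.9,-3.5,0,0,0,0,1]
    - [-0.9,-3.5,0,0,0,0,1]
    - [-0.9,-3.5,0,0,0,0,1]
    - [-0.9,-3.5,0,0,0,0,1]
    - [-0.9,-3.5,0,0,0,0,1]
    - [-0.9,-3.5,0,0,0,0,1]
    - [-0.9,-3.5,0,0,0,0,1]
    - [0,0,0,0,0,-6.5,1]
    - [0,0,0,0,0,-6.5,1]
    - [0,0,0,0,0,-6.5,1]
    - [0,0,0,0,0,-6.5,1]
    - [0,0,0,0,0,-6.5,1]
    - [0,0,0,0,0,-6.5,1]
    - [0,0,0,0,0,-6.5,1]
    - [0,0,0,0,0,0,1]

```text
time_s: 9.07
tool_pos: [0.4864, 0.2529, 0.1979]
tool_rot: [-179.9, 0.1, 55.5]
force: [-0.7, -0.2, 0.3]
grip_width: 0.0869
```

Run:
```python
from cell import env
from h import *
o=env.get_obs();print(o["time_s"],np.round(o["qpos"],1),o["tool_pos"],o["tool_rot"],o["grip_width"])
c=env.read_camera("wrist");np.savez("w5.npz",**c);im=c["img"];cv2.imwrite("pics/w5.png",im)
h=cv2.cvtColor(im,cv2.COLOR_BGR2HSV)
m=cv2.inRange(h,(8,50,90),(30,255,255))
N,l,s,ce=cv2.connectedComponentsWithStats(m)
for i in range(1,N):
    if s[i,4]>150:
        cn=cv2.findContours((l==i).astype(np.uint8),0,2)[0][0].reshape(-1,2)
        r=cv2.minAreaRect((rayf(c,cn,0.018)[:,:2]*1000).astype(np.float32))
        print(s[i].tolist(),ce[i].round(1),rayf(c,ce[i],0.018)[0].round(4),np.round(r[0],1),np.round(r[1],1),round(r[2],1))
```

```text
9.0667 [ 17.5  17.6 -55.  102.9  15.4  67.7 -76.8] [0.48643788 0.25291477 0.19789173] [-1.79892823e+02  1.12824882e-01  5.54652576e+01] 0.08687026505123814
[415, 0, 42, 34, 770] [436.8  14.5] [0.7081 0.321  0.018 ] [709.1 323.3] [25.5 38.9] 2.6
[489, 0, 71, 53, 2735] [523.4  26.9] [0.806  0.2688 0.018 ] [811.2 270.2] [ 52.4 115.3] 76.8
[139, 45, 71, 27, 1284] [174.   57.9] [0.4878 0.4118 0.018 ] [487.1 412.9] [16.6 66.5] 42.0
[526, 60, 34, 88, 1919] [541.9 102.5] [0.7817 0.19   0.018 ] [787.1 191.1] [100.1  59.3] 56.3
[211, 130, 22, 71, 1340] [221.7 164.6] [0.4682 0.3111 0.018 ] [467.8 310.6] [60.3 16.5] 56.8
[134, 243, 37, 17, 369] [153.2 252. ] [0.3644 0.2844 0.018 ] [362.2 284.2] [13.9 41.5] 74.2
[99, 246, 24, 51, 649] [108.2 270.9] [0.3062 0.2963 0.018 ] [307.1 294.3] [61.1 26.7] 42.6
[431, 246, 25, 51, 670] [445.1 271. ] [0.5887 0.1025 0.018 ] [586.9 102.8] [61.1 27.7] 68.4
[165, 290, 33, 35, 359] [182.9 307.7] [0.3495 0.2219 0.018 ] [348.5 221.7] [56.5 13.3] 16.0
[250, 293, 275, 35, 2887] [392. 315.] [0.5186 0.093  0.018 ] [533.1  81.7] [ 18.1 327.4] 55.6
[398, 389, 16, 31, 258] [407.  403.9] [ 0.4761 -0.057   0.018 ] [473.5 -58.9] [74.4 20.1] 70.3
```

View pics/w5.png

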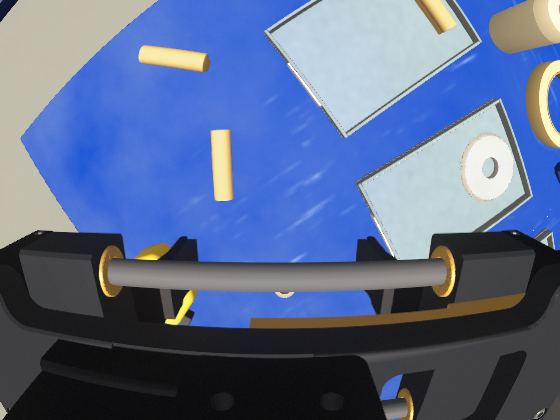

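The wrist view shows the near cylinder at (222,165), almost vertical in the frame, and the decoy at (174,58). The nearer one is 0.56 m from the base and the decoy 0.64 m. The cylinder tray is at (370,60).

Request:
drive_tool:
  commands:
    - [0,0,0,0,0,-1.3,1]
    - [1.9,-2.4,1,0,0,0,1]
    - [1.9,-2.3,1,0,0,0,1]
    - [0,0,2,0,0,0,1]
    - [0,0,2,0,0,0,1]
    - [0,0,1.5,0,0,0,1]
    - [0,0,0,0,0,0,1]
    - [0,0,0,0,0,0,1]

```text
time_s: 9.78
tool_pos: [0.4686, 0.3104, 0.1235]
tool_rot: [-179.9, 0.1, 56.5]
force: [0.8, 0.0, -0.5]
grip_width: 0.087
```

Run:
```python
from cell import env
from h import *
o=env.get_obs();print(o["time_s"],np.round(o["qpos"],1),o["tool_pos"],o["tool_rot"],o["grip_width"])
c=env.read_camera("wrist");cv2.imwrite("pics/w6.png",c["img"])
```

```text
9.7833 [  7.8  25.  -52.6 105.   22.5  61.3 -86.8] [0.46858445 0.31041452 0.1235041 ] [-1.79941467e+02  1.00517140e-01  5.65448669e+01] 0.08697130274784631
```

View pics/w6.png

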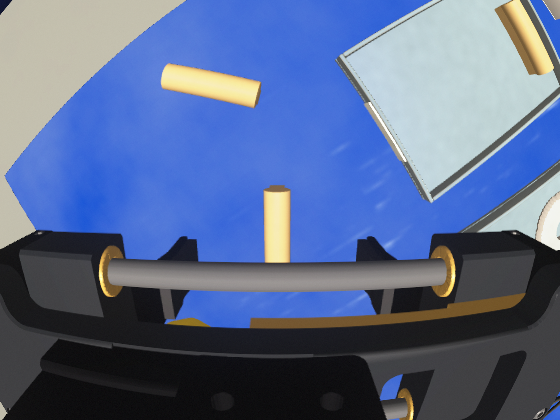

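The cylinder is centred between the fingers at (277,225) and square to them. I'll go down and grip it.

Request:
drive_tool:
  commands:
    - [0,0,1.5,0,0,0,1]
    - [0,0,1.5,0,0,0,1]
    - [0,0,1.4,0,0,0,1]
    - [0,0,0.3,0,0,0,1]
    - [0,0,0,0,0,0,0.5]
    - [0,0,0,0,0,0,0.3]
    - [0,0,0,0,0,0,0]
    - [0,0,0,0,0,0,0]
    - [0,0,0,0,0,0,0]
    - [0,0,0,0,0,0,0]
    - [0,0,0,0,0,0,0]
    - [0,0,0,0,0,0,0]
    - [0,0,0,0,0,0,0]
    - [0,0,0,0,0,0,0]
    - [0,0,0,0,0,0,0]
    - [0,0,0,0,0,0,0]
  force: 30

```text
time_s: 11.17
tool_pos: [0.4689, 0.3109, 0.0772]
tool_rot: [180.0, 0.0, 56.6]
force: [-0.6, -0.5, 0.9]
grip_width: 0.0162
```

Run:
```python
from cell import env
from h import *
c=env.read_camera("scene");print(ray(c,[[380,157],[371,152]],0).round(3))
c=env.read_camera("side");print(ray(c,[[163,228],[174,225]],0).round(3), env.get_obs()["grip_width"])
```

```text
[[0.784 0.258 0.   ]
 [0.778 0.282 0.   ]]
[[0.785 0.281 0.   ]
 [0.774 0.256 0.   ]] 0.01613462041127881
```

Request:
drive_tool:
  commands:
    - [0,0,-1.5,0,0,0,0]
    - [0,0,-2.5,0,0,0,0]
    - [0,0,-3,0,0,0,0]
    - [0,0,-2,0,0,0,0]
    - [0,0,0,0,0,0,0]

```text
time_s: 11.68
tool_pos: [0.4706, 0.3131, 0.1724]
tool_rot: [179.8, -0.4, 56.6]
force: [0.5, 0.6, -1.8]
grip_width: 0.0162
```

Request:
drive_tool:
  commands:
    - [1.9,2.3,0,0,0,0,0]
    - [1.9,2.3,0,0,0,0,0]
    - [1.9,2.3,0,0,0,0,0]
    - [1.9,2.2,0,0,0,0,0]
    - [1.9,2.2,0,0,0,0,0]
    - [0,0,0,0,0,6.5,0]
    - [0,0,0,0,0,6.5,0]
    - [0,0,0,0,0,6.5,0]
    - [0,0,0,0,0,0,0]
    - [0,0,0,0,0,0,0]

```text
time_s: 12.52
tool_pos: [0.615, 0.3279, 0.1665]
tool_rot: [180.0, 0.1, 37.3]
force: [0.6, 0.3, -1.4]
grip_width: 0.0159
```

Run:
```python
from cell import env
from h import *
o=env.get_obs();print(o["time_s"],np.round(o["qpos"],1),o["tool_pos"],o["tool_rot"],o["grip_width"],o["force"])
c=env.read_camera("wrist");np.savez("w7.npz",**c);cv2.imwrite("pics/w7.png",c["img"])
```

```text
12.5167 [  0.3  35.7 -44.2  82.7  25.3  72.  -99.1] [0.61501522 0.32790846 0.16651013] [1.79997598e+02 8.76410168e-02 3.72965775e+01] 0.015942697087322297 [ 0.61101559  0.27895532 -1.42080616]
```

View pics/w7.png

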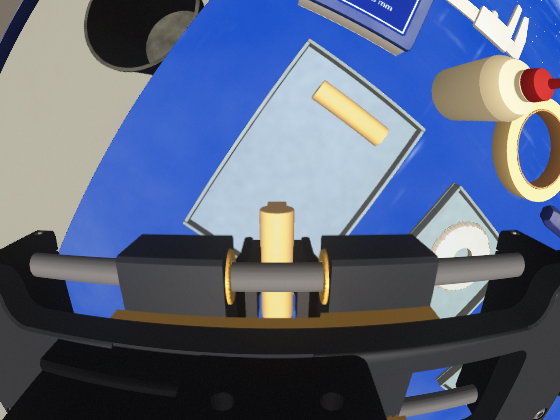

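The cylinder is held at (277,250) over its tray. The tray corners are at (310,42), (423,130) and (185,222), so I'll check the tray centre.

Run:
```python
from h import *
c=np.load("w7.npz");p=rayf(c,[[310,42],[423,130],[185,222]],0.015)[:,:2];print(p.round(4))
print("centre",((p[1]+p[2])/2).round(4),"len",np.linalg.norm(p[0]-p[1]),np.linalg.norm(p[0]-p[2]),"yaw",np.degrees(np.arctan2(*(p[0]-p[2])[::-1])))
```

```text
[[0.7357 0.3904]
 [0.7405 0.2795]
 [0.5658 0.3844]]
centre [0.6531 0.332 ] len 0.11101658950277565 0.17003331473428593 yaw 2.0269962804893393
```

Request:
drive_tool:
  commands:
    - [0,0,2,0,0,0,0]
    - [0,0,2,0,0,0,0]
    - [0,0,2,0,0,0,0]
    - [0,0,1.2,0,0,0,0]
    - [0,0,0.8,0,0,0,0]
    - [0,0,0.3,0,0,0,0]
    - [0,0,0,0,0,0,0]

```text
time_s: 13.15
tool_pos: [0.6154, 0.328, 0.0838]
tool_rot: [-180.0, 0.0, 37.1]
force: [-0.2, 1.0, -2.6]
grip_width: 0.0161
```

Request:
drive_tool:
  commands:
    - [0,0,0.2,0,0,0,0]
    - [0,0,0,0,0,0,0]

```text
time_s: 13.32
tool_pos: [0.616, 0.3285, 0.0832]
tool_rot: [180.0, -0.1, 37.1]
force: [-0.5, 0.4, -3.9]
grip_width: 0.0162
```

Request:
drive_tool:
  commands:
    - [0,0,0.1,0,0,0,0]
    - [0,0,0.1,0,0,0,0]
    - [0,0,0,0,0,0,0]

```text
time_s: 13.57
tool_pos: [0.6156, 0.3281, 0.0805]
tool_rot: [180.0, -0.0, 37.1]
force: [0.1, 0.0, -3.4]
grip_width: 0.0158
```

Request:
drive_tool:
  commands:
    - [0,0,0.1,0,0,0,0]
    - [0,0,0,0,0,0,0]

```text
time_s: 13.73
tool_pos: [0.6157, 0.3281, 0.0802]
tool_rot: [180.0, -0.0, 37.1]
force: [-1.9, -1.8, 3.6]
grip_width: 0.0161
```

Contact with the tray floor. Releasing partway, then lifting.

Request:
drive_tool:
  commands:
    - [0,0,0,0,0,0,0.4]
    - [0,0,0,0,0,0,0.4]
    - [0,0,0,0,0,0,0.4]
    - [0,0,0,0,0,0,0.4]
    - [0,0,0,0,0,0,0.4]
    - [0,0,-1,0,0,0,0.4]
    - [0,0,-2,0,0,0,0.4]
    - [0,0,-2.5,0,0,0,0.4]
    - [0,0,-3,0,0,0,0.4]
    - [0,0,-3,0,0,0,0.4]
    - [-2,0,-2,0,0,0,0.4]
    - [-2,0,0,0,0,0,0.4]
    - [0,0,0,0,0,0,0.4]
    - [0,0,0,0,0,0,0.4]

```text
time_s: 14.9
tool_pos: [0.5836, 0.3035, 0.2152]
tool_rot: [179.9, -0.1, 37.1]
force: [0.1, -0.9, -0.7]
grip_width: 0.0349
```

Run:
```python
from cell import env
from h import *
o=env.get_obs();print(o["time_s"],np.round(o["qpos"],1),o["tool_pos"],o["tool_rot"],o["grip_width"],o["force"])
c=env.read_camera("wrist");np.savez("w8.npz",**c);cv2.imwrite("pics/w8.png",c["img"])
s=env.read_camera("side")["img"];cv2.imwrite("pics/s8.png",cv2.resize(s[140:300,100:380],None,fx=2.8,fy=2.8))
h=cv2.cvtColor(c["img"],cv2.COLOR_BGR2HSV)
m=cv2.inRange(h,(8,50,90),(30,255,255))
N,l,s,ce=cv2.connectedComponentsWithStats(m)
for i in range(1,N):
    if s[i,4]>500:
        cn=cv2.findContours((l==i).astype(np.uint8),0,2)[0][0].reshape(-1,2)
        r=cv2.minAreaRect((rayf(c,cn,0.02)[:,:2]*1000).astype(np.float32))
        print(s[i].tolist(),ce[i].round(1),np.round(r[0],1),np.round(r[1],1),round(r[2],1))
# padlock from w4
c=np.load("w4.npz")
p=rayf(c,[[245,50],[371,82],[204,237],[323,262]],0.015)[:,:2];ctr=p.mean(0)
x=(p[0]+p[1]-p[2]-p[3]);x/=np.linalg.norm(x);y=np.array([-x[1],x[0]])
q=rayf(c,[[277,212],[276,157]],0.02)[:,:2]
print("ptray",ctr,np.degrees(np.arctan2(x[1],x[0])),"body,shackle tip in tray:",[(round(float((k-ctr)@x),4),round(float((k-ctr)@y),4)) for k in q])
```

```text
14.9 [  4.6  29.  -46.7  86.3  21.6  74.  -97.4] [0.58363374 0.30350414 0.21519806] [ 1.79913960e+02 -5.59583839e-02  3.70793888e+01] 0.0349149542818393 [ 0.10343283 -0.90412664 -0.67169214]
[408, 19, 136, 135, 6753] [479.8  86.5] [814.3 207.8] [177.  110.6] 89.5
[305, 46, 65, 53, 1251] [337.   71.7] [710.5 334. ] [17.2 61.1] 2.3
[267, 127, 19, 68, 1285] [276.  160.3] [613.7 328.4] [59.9 16.2] 37.1
[103, 203, 61, 21, 955] [132.3 213.4] [489.4 412.2] [16.8 69. ] 41.9
[351, 249, 16, 54, 501] [359.3 275.6] [572.8 194. ] [60.7 15.7] 42.1
[144, 303, 326, 25, 3626] [316.9 318.2] [508.1 196.3] [ 19.2 378.3] 37.1
ptray [ 0.64945915 -0.00954124] -3.5202245627952466 body,shackle tip in tray: [(-0.0461, -0.0031), (0.0005, 0.0088)]
```

View pics/w8.png

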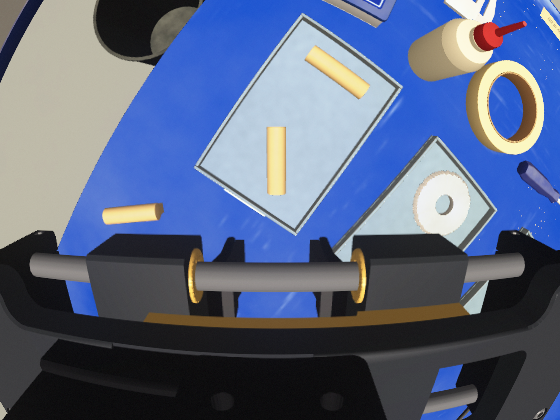

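View pics/s8.png

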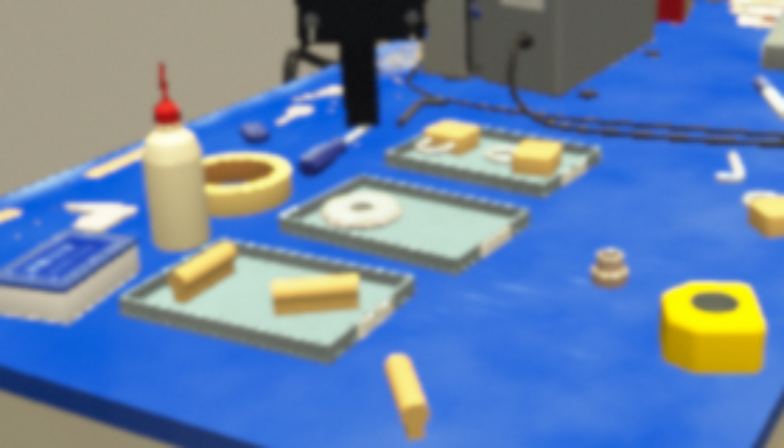

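Both pieces lie flat in their trays. The cylinder is at (276,160) in the wrist view and the padlock at (536,157) in the side crop. The arm is clear, so I'm handing in.

```bash
python3 -c "
from cell import env
print(env.sign_off())"
```

```text
the job is handed in; nothing more can be done
None
```

I moved the padlock farthest from the base and the lock cylinder nearest to it into the trays with the matching samples. The job was handed in at about 15 s, and the hand-in reports no verdict.

| Piece | Centre in its tray (x, y) | Allowed (x; y) | How I checked |
|---|---|---|---|
| Padlock | about (-30, 0) mm | -80 to 50 mm; within 40 mm | wrist picture after release, side picture at the end |
| Lock cylinder | about (-39, -2) mm | -80 to 50 mm; within 50 mm | wrist and side pictures after release |

- **State at the end:** both pieces look flat and upright on the tray floors. The open gripper was about 0.14 m above the cylinder's tray floor and touching nothing.
- **Force:** the highest wrist force reading I saw was about 12 N, when the padlock was set down.
- **Checks:** none failed. The camera views agreed to within about 5 mm.
- **Not checked:** I did not re-measure the padlock's position after its release picture. I saw it again only in the final side view.

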